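# Tension the blade of the bench fret saw

### The arm

A 6-joint arm with a two-finger parallel gripper is mounted at the origin on a cart in front of the work surface, level with it; the furniture and walls round the work are solid. World frame = base frame: x ahead of the robot, y to its left, z up, the work surface at z = 0. Lengths are in mm, angles in rad, forces in N, time in s.
With the tool pointing down it reaches from about 350 to 775 mm from the base axis. Payload 7.3 kg.
Tool frame: the origin (TCP) lies at the very end of the fingers, on their centre line; the grasp point (between the pads) lies bot.grip_point_offset behind it (bot.grip_point_offset is the distance from the TCP to the grasp point, in mm); z points along the fingers, y is the line along which they close (so a half turn about z gives the same grasp; the last joint's range is limited). The gripper opens to 92 mm and grips with 3 to 60 N. Pads are 19 mm wide; open, the fingers measure 130 mm over their backs; the gripper's body (75 mm by 190 mm) begins 47 mm behind the grasp point.
Start: joints at [-1.414, 0.342, 1.524, -0, 1.275, -0.146], TCP at [156.575, -501.131, 191.841] pointing down, gripper open.
Joint ranges: [-2.53, 2.53], [-0.77, 2.02], [0.04, 2.7], [-1, 4.14], [0.28, 2.66], [-3.11, 3.11]. Speed limits (rad/s): [2.57, 2.57, 3.14, 3.14, 3.14, 3.14].

### API

Orientations are given as [roll, pitch, yaw] about the fixed x, y, z axes, in that order (R = Rz(yaw) Ry(pitch) Rx(roll)).
In Python, from plant import bot gives the robot as it stands. The module is installed in compiled form; this text tells all that it offers.
- The arm moves only by the tool carry_out, never from a script. Its argument "plan" is a list of rows, each an object of numbers: "tx", "ty", "tz": the shift along the world's x, y, z in mm; "rx", "ry", "rz": the turn, a rotation vector about the world's x, y, z in rad. A call has 1 to 12 rows; each row shifts and turns the commanded pose from where the row before left it; what a row does not reach is not made up. A row lasts 1/10 s, in which the tool goes at most 50 mm and 8.59 degrees, less where a joint would pass 70% of its speed; a pose out of reach is approached as far as the arm can. A call with a gripper value outside its range is refused whole. "gripper" is the closure, from 0 (fully open) to 1 (shut), set as the call begins (left out, the last holds). The fingers move at their own pace and stop on an object; the grip force is fixed at half the most. Time passes only in rows, so rows that do not move let the fingers close. It gives the time, the measured TCP pose, the force, the opening and the grip force at its end, in the units of the state.
- bot.get_obs(): the state, without advancing time (a new reading comes with each control period).
- bot.capture(name): name is "scene" or "top" or "wrist"; returns the picture (400x640x3 uint8, red, green, blue); there is no depth.
- bot.camera_model(name): a dict with "camera_matrix" (3x3 intrinsics, pixels), "R" (3x3) and "t" (3): a world point X has camera coordinates R X + t. Camera axes: x right, y down, z forward; pixel columns grow to the right and rows downward; lengths in mm; the calibration is good to about 2 mm. The wrist camera is an equidistant fisheye: a pixel r from the principal point sees the ray r / f radians off the axis. A picture is of the moment at which its call begins: read the wrist's pose just before it. camera_model takes no time and is no camera call; for the wrist camera it gives the pose at the moment of the call.
- bot.close_job(): hands the job in; it is judged then, once.
The state is a dict: "time": time; "joint_positions": joint angles; "dq": joint speeds; "tau": joint torques, N m; "tool_pos": TCP position; "tcp_rot": TCP orientation; "contact_force": force on the tool from outside, world axes, zero at the start; "moment": the same for the moment, N m; "grip_width": finger opening in mm; "finger_force": force on a finger pad.
Only numpy, scipy, OpenCV 4.12 (cv2) and the standard library are available. Lean on these libraries where they do the work, as an engineer would, in place of code of your own. Each camera call takes 0.05 s, during which the arm holds its last target. There are 200 camera calls.

### The job

The blade of the little green bench fret saw is slack. Wind the black hand wheel on top of the saw clockwise (seen from above) until it turns firmly and the black pointer of the gauge on top of the column stands within the green band, without ever overwinding it into the red beyond; then let go of the wheel.

Things in the scene. Friction and masses are not known exactly. Their poses are not given: they have to be found in the camera images.
- fretsaw: green cast C-frame bench fret saw, bolted down, not movable. Base plate 120 (x) x 180 (y) x 22 mm; origin at the centre of its underside on the bench; own -x is its front (roughly towards the robot), +y its left seen from the front, z up. A 45 x 44 mm column stands at own y = +55 mm, its upper arm (42 mm wide in x, top 185 mm above the bench) runs to own y = -58 mm over the short upright blade at own y = -35 mm.
- wheel_mid (a point): middle of the tension wheel: black eight-lobed hand wheel, 56 mm across the lobes (52 to 56 mm at any angle), 26 mm high, on a vertical axis at own x = 0, y = -35 mm of the saw, this point 229 mm above the bench, fixed in height. Its underside is 31 mm above the upper arm, with only a thin stem and spring (26 mm across) between; nothing stands beside or above the wheel. Grip it across the lobes from above, at any angle, firmly (about 35 N) so that it does not slip.
- wheel (a joint): turn of the tension wheel in rad; grows when turned clockwise seen from above. Starts between 0 and 1.5; the pointer is at the middle of the green band at 3.1. It stays where it is left. Its resistance to winding grows steadily by 0.10 N m per rad, from 0.20 N m at 0 to a firm 0.51 N m at the middle of the band and 0.58 N m at its far edge; it must not be wound more than 1.1 rad beyond the middle.
- pointer_tip (a point): middle of the black pointer bar (4 mm wide in the saw's x, 36 mm long in y) of the flat gauge on top of the column, 192 to 196 mm above the bench; it slides along the saw's own +x (away from the robot), 10 mm for each rad of the wheel.
- band_mid (a point): middle of the green band on the gauge's white scale plate, at own x = +5 mm, y = +55 mm of the saw, 190 mm above the bench; axes as the saw's. The green band reaches 7 mm either side of this point along x; the red field begins 11 mm beyond it on the far (+x) side. The pointer starts 16 to 31 mm short of it, on the near (-x) side.

How it is judged:
By the outcome, as a careful person would: the job done as asked, in the order asked, and still so for the second after the job is handed in, with the robot touching nothing.
It also fails if it takes over 48 s, if anything falls off the work surface, if the arm or the gripper's body presses on something with over 40 N, if the wrist force passes 120 N, or if a joint passes its speed limit or range.

## Working session

There is one attempt and no reset: what is moved stays moved. The work goes in short steps, Python scripts to look and compute and a tool call to move; the robot and the scene stay as the last step left them, time stands still between calls to the robot, and variables do not carry over. Pictures are saved under pics/ and viewed, at most 10 in all, crops included, and the job is handed in when it is done.

Besides the shell and the picture viewer there is one more tool, called after ">>>" as name([rows], argument=value, ...), one row to a line, values as JSON. carry_out: Moves the arm, as the interface text tells. Its arguments: {"type":"object","properties":{"plan":{"type":"array"},"gripper":{"type":"number"}},"required":["plan"]}

```bash
mkdir -p pics; python3 - <<'E'
from plant import bot
import cv2
o=bot.get_obs();print(o, bot.grip_point_offset)
for n in("scene","top"):
    im=bot.capture(n);cv2.imwrite(f"pics/{n}0.png",im[:,:,::-1]);print(n,bot.camera_model(n))
E
```

```text
{'time': 0.0, 'joint_positions': array([-1.41400340e+00,  3.42715718e-01,  1.52500945e+00,  4.44534460e-07,
        1.27540139e+00, -1.45986582e-01]), 'dq': array([ 1.08563765e-03, -3.98572003e-05,  1.07323224e-03, -1.16540775e-03,
       -1.38110603e-03,  2.10260843e-04]), 'tau': array([-1.48099913e-03, -4.31247139e+01, -2.44220710e+01,  7.14990450e-02,
        5.59742725e-02, -1.25500501e-04]), 'tool_pos': array([ 156.49742517, -500.6526067 ,  191.15128279]), 'tcp_rot': array([-3.14007512e+00, -2.23555859e-04,  3.02779206e-01]), 'contact_force': array([-0.03733145,  0.12418675,  0.38358064]), 'moment': array([-0.02384538, -0.01166851, -0.02409947]), 'finger_force': 0.0, 'grip_width': 91.80585051581136} 18.8
scene {'camera_matrix': array([[373.03371287,   0.        , 325.46235335],
       [  0.        , 373.03371287, 202.31076398],
       [  0.        ,   0.        ,   1.        ]]), 'R': array([[-0.62942297, -0.77700155,  0.00976253],
       [-0.57783512,  0.45961105, -0.67443625],
       [ 0.51955105, -0.4301468 , -0.73826854]]), 't': array([202.46629281, 491.79163135, 612.2756211 ])}
top {'camera_matrix': array([[401.60852599,   0.        , 321.32723042],
       [  0.        , 401.60852599, 203.5115091 ],
       [  0.        ,   0.        ,   1.        ]]), 'R': array([[ 0.02994492, -0.99877579, -0.03937294],
       [-0.99522125, -0.02612942, -0.09408466],
       [ 0.09294069,  0.04200215, -0.99478533]]), 't': array([-136.99559449,  536.8295118 ,  962.84590913])}
```

View pics/top0.png

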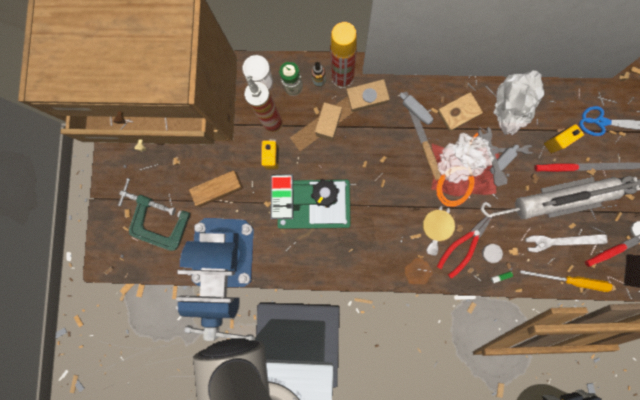

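View pics/scene0.png

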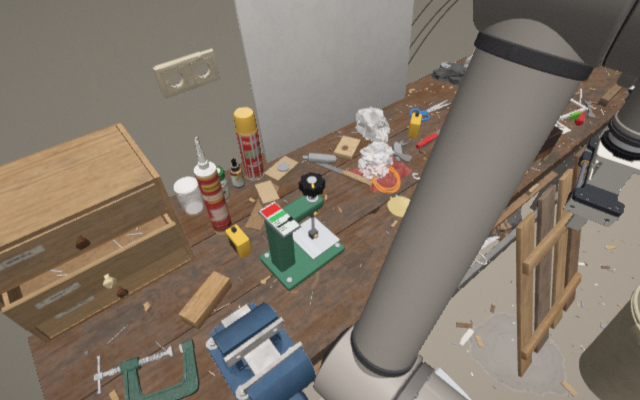

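The top view shows the saw with its wheel at about (325,192) and its gauge at about (282,197). In the scene view the wheel is at about (312,186). Next I'll triangulate these and take a zoomed crop.

```bash
cat > h.py <<'E'
import numpy as np, cv2
from plant import bot
def ray(n,u,v):
    m=bot.camera_model(n);d=m["R"].T@np.linalg.inv(m["camera_matrix"])@[u,v,1];return -m["R"].T@m["t"],d
def at(n,u,v,z):
    c,d=ray(n,u,v);return c+d*(z-c[2])/d[2]
def proj(n,X):
    m=bot.camera_model(n);p=m["camera_matrix"]@(m["R"]@np.array(X)+m["t"]);return p[:2]/p[2]
E
python3 - <<'E'
from h import *
print(at("top",325,192,242),at("scene",312,183,242))
for p in[(273,177),(291,176),(292,217),(272,219)]:print("plate",at("top",*p,190))
for p in[(350,181),(350,228),(279,229)]:print("base",at("top",*p,22))
a=cv2.imread("pics/top0.png")[165:240,262:362];b=cv2.imread("pics/scene0.png")[165:240,245:345]
cv2.imwrite("pics/c0.png",np.hstack([cv2.resize(x,None,fx=4,fy=4,interpolation=cv2.INTER_CUBIC) for x in(a,b)]))
E
```

```text
[ 542.22122679 -137.4672103   242.        ] [ 532.35256945 -132.00321921  242.        ]
plate [576.98353938 -27.80132936 190.        ]
plate [579.93629106 -64.88953879 190.        ]
plate [495.71418021 -70.05962672 190.        ]
plate [490.50928238 -29.33022617 190.        ]
base [ 598.01225627 -190.76367499   22.        ]
base [ 482.50517658 -193.4513104    22.        ]
base [475.08229861 -19.92261042  22.        ]
```

View pics/c0.png

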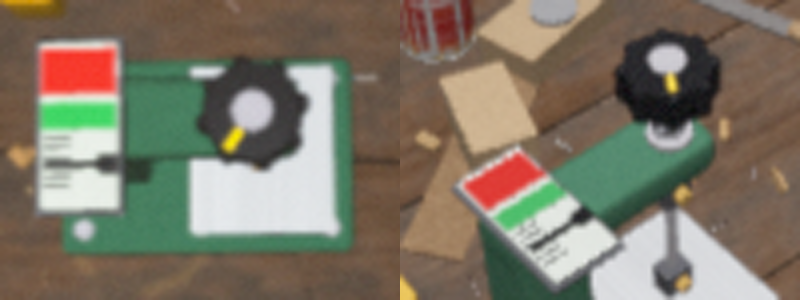

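```bash
python3 - <<'E'
from h import *
print(at("top",324.8,192.2,243),at("scene",311.0,179.2,243))
b=at("top",281.5,193.4,190);p=at("top",281.5,205.1,196);print(b,p,p-b)
print("red/green edge",[at("top",281.5,165+r/4-.4,190)[0] for r in(48,96,101,129,212)])
q0=np.array([-1.414,.342,1.524,0,1.275,-.146]);print(bot.get_obs()["tcp_rot"])
E
```

```text
[ 541.70508751 -137.13090384  243.        ] [ 541.6965443  -136.60949274  243.        ]
[543.47655769 -46.70382405 190.        ] [518.91619244 -48.50350168 196.        ] [-24.56036525  -1.79967763   6.        ]
red/green edge [np.float64(578.2290395724897), np.float64(553.3775681237471), np.float64(550.797008906846), np.float64(536.3741088516588), np.float64(493.9000793167691)]
[-3.14021173e+00 -2.03225411e-04  3.02736358e-01]
```

>>> carry_out([
  {"tz":40},
  {"tz":45,"tx":10,"ty":10},
  {"tz":15,"tx":30,"ty":28,"rz":0.09},
  {"tx":36,"ty":34,"rz":0.09},
  {"tx":36,"ty":34,"rz":0.09},
  {"tx":36,"ty":34,"rz":0.09},
  {"tx":36,"ty":34,"rz":0.09},
  {"tx":36,"ty":34,"rz":0.09},
  {"tx":36,"ty":34,"rz":0.09},
  {"tx":36,"ty":34,"rz":0.09},
  {"tx":36,"ty":34,"rz":0.09},
  {"tx":30,"ty":28,"rz":0.09},
], gripper=0)

```text
invalid input at $.plan[0]: expected keys tx, ty, tz, rx, ry, rz
```

>>> carry_out([
  {"tx":0,"ty":0,"tz":40,"rx":0,"ry":0,"rz":0},
  {"tx":10,"ty":10,"tz":45,"rx":0,"ry":0,"rz":0},
  {"tx":30,"ty":28,"tz":15,"rx":0,"ry":0,"rz":0.09},
  {"tx":36,"ty":34,"tz":0,"rx":0,"ry":0,"rz":0.09},
  {"tx":36,"ty":34,"tz":0,"rx":0,"ry":0,"rz":0.09},
  {"tx":36,"ty":34,"tz":0,"rx":0,"ry":0,"rz":0.09},
  {"tx":36,"ty":34,"tz":0,"rx":0,"ry":0,"rz":0.09},
  {"tx":36,"ty":34,"tz":0,"rx":0,"ry":0,"rz":0.09},
  {"tx":36,"ty":34,"tz":0,"rx":0,"ry":0,"rz":0.09},
  {"tx":36,"ty":34,"tz":0,"rx":0,"ry":0,"rz":0.09},
  {"tx":36,"ty":34,"tz":0,"rx":0,"ry":0,"rz":0.09},
  {"tx":30,"ty":28,"tz":0,"rx":0,"ry":0,"rz":0.09},
], gripper=0)

```text
time: 1.3
tool_pos: [515.9, -160.8, 291.4]
tcp_rot: [-3.141, -0.0, 1.208]
contact_force: [0.5, -0.9, 1.0]
grip_width: 92.1
finger_force: 0.0
```

>>> carry_out([
  {"tx":14,"ty":13,"tz":0,"rx":0,"ry":0,"rz":0},
  {"tx":12,"ty":12,"tz":0,"rx":0,"ry":0,"rz":0},
  {"tx":0,"ty":0,"tz":0,"rx":0,"ry":0,"rz":0},
  {"tx":0,"ty":0,"tz":0,"rx":0,"ry":0,"rz":0},
])

```text
time: 1.7
tool_pos: [540.2, -138.5, 291.6]
tcp_rot: [-3.141, 0.0, 1.203]
contact_force: [-0.4, 0.3, -0.4]
grip_width: 91.8
finger_force: 0.0
```

```bash
python3 - <<'E'
from h import *
o=bot.get_obs();print(o["tool_pos"],o["tcp_rot"],o["joint_positions"])
print(proj("scene",[541.7,-137,229]))
P=[bot.capture(n)[:,:,::-1] for n in("scene","top","wrist")]
for n,p in zip("stw",P):cv2.imwrite(f"pics/{n}1.png",p)
a,b=P[0][120:260,220:360],P[1][145:255,240:380]
cv2.imwrite("pics/c1.png",np.hstack([cv2.resize(a,(400,400)),cv2.resize(P[2],(400,400))[:, :400]]))
m=bot.camera_model("wrist");print(m)
E
```

```text
[ 540.16981966 -138.51881365  291.56813969] [-3.14093196e+00  4.57098337e-04  1.20258009e+00] [-3.88162428e-01  3.50883173e-01  1.23892474e+00 -4.70264102e-04
  1.55243619e+00 -1.99372562e-02]
[311.27224486 183.91847596]
{'camera_matrix': array([[309.70691629,   0.        , 324.11481518],
       [  0.        , 309.70691629, 201.62214949],
       [  0.        ,   0.        ,   1.        ]]), 'R': array([[ 0.93251409, -0.3611284 ,  0.00193813],
       [-0.35024904, -0.90308742,  0.24851303],
       [-0.08799481, -0.23242073, -0.96862661]]), 't': array([-554.16228638,    7.53046187,  501.62104748])}
```

View pics/c1.png

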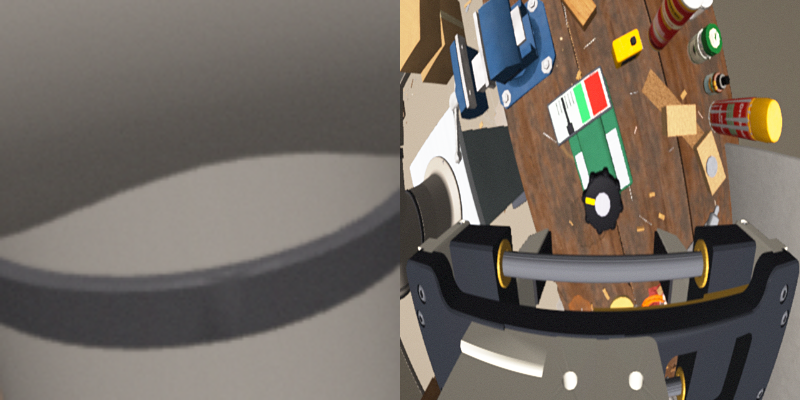

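The wrist view shows the wheel cap at about (323,204) in wrist pixels. That gives roughly (541,-137), which agrees with the other cameras. The gauge is also visible, and the scene camera is blocked. Now I'll descend.

>>> carry_out([
  {"tx":1.3,"ty":1.5,"tz":-15,"rx":0,"ry":0,"rz":0},
  {"tx":0,"ty":0,"tz":-20,"rx":0,"ry":0,"rz":0},
  {"tx":0,"ty":0,"tz":-20,"rx":0,"ry":0,"rz":0},
  {"tx":0,"ty":0,"tz":-16,"rx":0,"ry":0,"rz":0},
  {"tx":0,"ty":0,"tz":-10,"rx":0,"ry":0,"rz":0},
  {"tx":0,"ty":0,"tz":0,"rx":0,"ry":0,"rz":0},
  {"tx":0,"ty":0,"tz":0,"rx":0,"ry":0,"rz":0},
])

```text
time: 2.55
tool_pos: [542.0, -137.1, 211.6]
tcp_rot: [3.141, 0.0, 1.202]
contact_force: [-0.2, 0.0, -0.3]
grip_width: 91.3
finger_force: 0.0
```

>>> carry_out([
  {"tx":0,"ty":0,"tz":0,"rx":0,"ry":0,"rz":0},
  {"tx":0,"ty":0,"tz":0,"rx":0,"ry":0,"rz":0},
  {"tx":0,"ty":0,"tz":0,"rx":0,"ry":0,"rz":0},
  {"tx":0,"ty":0,"tz":0,"rx":0,"ry":0,"rz":0},
  {"tx":0,"ty":0,"tz":0,"rx":0,"ry":0,"rz":0},
  {"tx":0,"ty":0,"tz":0,"rx":0,"ry":0,"rz":0},
  {"tx":0,"ty":0,"tz":0,"rx":0,"ry":0,"rz":0},
  {"tx":0,"ty":0,"tz":0,"rx":0,"ry":0,"rz":0},
], gripper=1)

```text
time: 3.35
tool_pos: [541.9, -136.6, 210.8]
tcp_rot: [3.142, 0.0, 1.203]
contact_force: [-0.6, 0.9, 0.4]
grip_width: 32.5
finger_force: 0.0
```

The opening is 32.5 mm, less than the wheel's 52 mm, and the grip force is zero. Something is off, so I'll look before turning.

```bash
python3 - <<'E'
from h import *
o=bot.get_obs();print(o["grip_width"],o["finger_force"],o["tool_pos"],o["moment"])
w=bot.capture("wrist")[:,:,::-1];cv2.imwrite("pics/w2.png",w)
E
```

```text
32.45027054780434 0.0 [ 541.87606871 -136.61425414  210.83936323] [-0.01243456 -0.03578222  0.02494019]
```

View pics/w2.png

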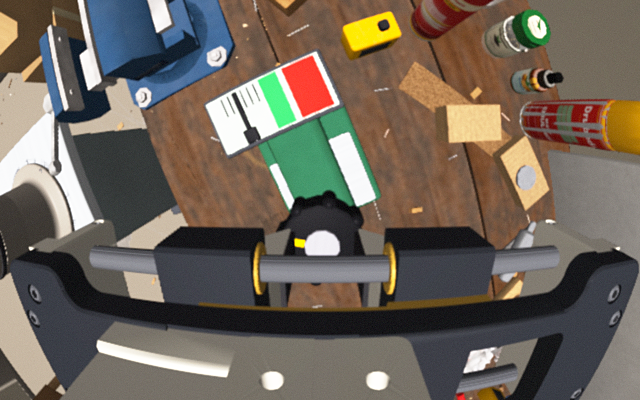

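>>> carry_out([
  {"tx":0,"ty":0,"tz":0,"rx":0,"ry":0,"rz":0},
  {"tx":0,"ty":0,"tz":0,"rx":0,"ry":0,"rz":0},
  {"tx":0,"ty":0,"tz":0,"rx":0,"ry":0,"rz":0},
])

```text
time: 3.7
tool_pos: [541.9, -136.6, 210.9]
tcp_rot: [3.141, -0.0, 1.203]
contact_force: [0.3, 0.1, 0.1]
grip_width: 4.0
finger_force: 0.0
```

```bash
python3 - <<'E'
from h import *
o=bot.get_obs();print(o["grip_width"],o["finger_force"],o["tool_pos"],o["contact_force"],o["moment"])
w=bot.capture("wrist")[:,:,::-1]
cv2.imwrite("pics/w3.png",cv2.resize(w[180:320,220:420],None,fx=4,fy=4,interpolation=cv2.INTER_CUBIC))
m=bot.camera_model("wrist")
def fe(X):
    c=m["R"]@np.array(X)+m["t"];th=np.arctan2(np.hypot(c[0],c[1]),c[2]);d=c[:2]/np.hypot(c[0],c[1])
    return m["camera_matrix"][:2,2]+309.7*th*d
y=o["tcp_rot"][2]
for z in(211,229,243):
  for s in(-28,0,28):
    # tool y axis for roll=pi
    print(z,s,fe([541.7+s*np.sin(y),-137-s*np.cos(y),z]))
E
```

```text
4.037685855064062 0.0 [ 541.8938407  -136.62967768  210.85273401] [0.28200493 0.08411924 0.07196169] [ 0.0299472  -0.08590893 -0.03945947]
211 -28 [282.0102438  227.39422383]
211 0 [324.2664858  227.53322415]
211 28 [366.49629824 227.35090429]
229 -28 [278.26866324 237.06988286]
229 0 [324.33603527 237.30516622]
229 28 [370.3691453  237.01512395]
243 -28 [274.88879513 245.8641113 ]
243 0 [324.39942689 246.20924547]
243 28 [373.86752177 245.7972117 ]
```

View pics/w3.png

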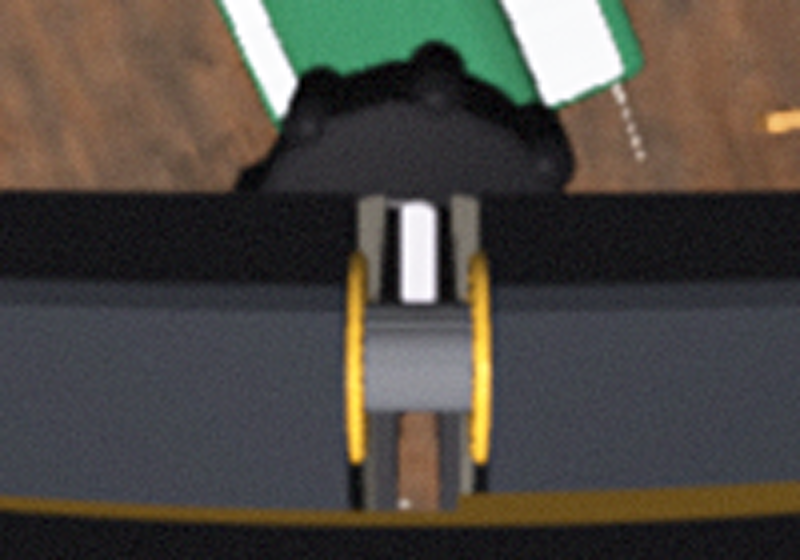

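The fingers have shut to 4 mm over the wheel without any force, though the readings put them well down beside it. I'll check where the fingertips really are by overlaying the projected TCP on the wrist pictures.

```bash
python3 - <<'E'
from h import *
m=bot.camera_model("wrist");o=bot.get_obs()
y=o["tcp_rot"][2];P=o["tool_pos"]
K=m["camera_matrix"]
def fe(X):
    c=m["R"]@np.array(X)+m["t"];r=np.hypot(c[0],c[1]);return K[:2,2]+309.7*np.arctan2(r,c[2])*c[:2]/r
ax=np.array([np.cos(y),np.sin(y),0]);ay=np.array([np.sin(y),-np.cos(y),0])
im=[]
for f,w in(("w1",91.8),("w2",32.45)):
    a=cv2.resize(cv2.imread(f"pics/{f}.png")[170:310,170:470],None,fx=2.66,fy=2.66,interpolation=cv2.INTER_CUBIC)[:300]
    a=cv2.resize(cv2.imread(f"pics/{f}.png")[180:290,170:470],(798,292),interpolation=cv2.INTER_CUBIC)
    for h,col in((0,(0,0,255)),(18.8,(0,255,255)),(40,(255,0,255))):
        for s in(-1,1):
            q=[fe(P+np.array([0,0,h])+s*w/2*ay+e*ax) for e in(-9.5,9.5)]
            q=[tuple(int(v) for v in (u-[170,180])*2.66) for u in q]
            cv2.line(a,q[0],q[1],col,2)
    im.append(a)
cv2.imwrite("pics/ov.png",np.vstack(im))
E
```

```text
(no output)
```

View pics/ov.png

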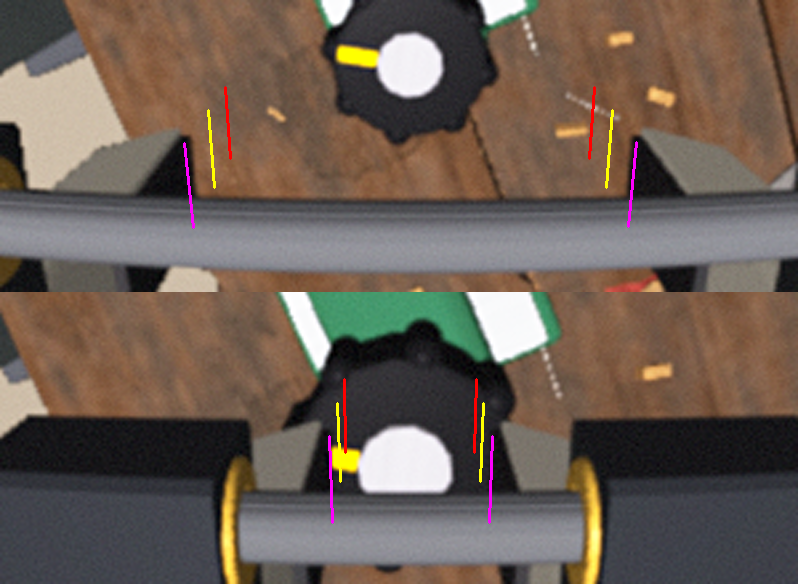

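The overlay shows the real finger ends about 38 mm behind the reported TCP. They match the magenta line at +40 mm, not the red line at 0. So the tips are at about z = 249, just above the wheel top at 243. I'll open the gripper in place, then go 38 mm lower.

>>> carry_out([
  {"tx":0,"ty":0,"tz":0,"rx":0,"ry":0,"rz":0},
  {"tx":0,"ty":0,"tz":0,"rx":0,"ry":0,"rz":0},
  {"tx":0,"ty":0,"tz":0,"rx":0,"ry":0,"rz":0},
  {"tx":0,"ty":0,"tz":0,"rx":0,"ry":0,"rz":0},
  {"tx":0,"ty":0,"tz":0,"rx":0,"ry":0,"rz":0},
  {"tx":0,"ty":0,"tz":0,"rx":0,"ry":0,"rz":0},
  {"tx":0,"ty":0,"tz":0,"rx":0,"ry":0,"rz":0},
  {"tx":0,"ty":0,"tz":0,"rx":0,"ry":0,"rz":0},
  {"tx":0,"ty":0,"tz":0,"rx":0,"ry":0,"rz":0},
  {"tx":0,"ty":0,"tz":0,"rx":0,"ry":0,"rz":0},
  {"tx":0,"ty":0,"tz":0,"rx":0,"ry":0,"rz":0},
  {"tx":0,"ty":0,"tz":0,"rx":0,"ry":0,"rz":0},
], gripper=0)

```text
time: 4.95
tool_pos: [541.9, -136.6, 210.8]
tcp_rot: [3.141, 0.0, 1.203]
contact_force: [0.5, 1.1, 0.5]
grip_width: 90.1
finger_force: 0.0
```

>>> carry_out([
  {"tx":0,"ty":0,"tz":-5,"rx":0,"ry":0,"rz":0},
  {"tx":0,"ty":0,"tz":-8,"rx":0,"ry":0,"rz":0},
  {"tx":0,"ty":0,"tz":-8,"rx":0,"ry":0,"rz":0},
  {"tx":0,"ty":0,"tz":-8,"rx":0,"ry":0,"rz":0},
  {"tx":0,"ty":0,"tz":-6,"rx":0,"ry":0,"rz":0},
  {"tx":0,"ty":0,"tz":-3,"rx":0,"ry":0,"rz":0},
  {"tx":0,"ty":0,"tz":0,"rx":0,"ry":0,"rz":0},
])

```text
time: 5.65
tool_pos: [541.6, -136.6, 172.3]
tcp_rot: [-3.141, 0.0, 1.203]
contact_force: [-0.1, 0.1, -0.6]
grip_width: 91.8
finger_force: 0.0
```

>>> carry_out([
  {"tx":0,"ty":0,"tz":0,"rx":0,"ry":0,"rz":0},
  {"tx":0,"ty":0,"tz":0,"rx":0,"ry":0,"rz":0},
  {"tx":0,"ty":0,"tz":0,"rx":0,"ry":0,"rz":0},
  {"tx":0,"ty":0,"tz":0,"rx":0,"ry":0,"rz":0},
  {"tx":0,"ty":0,"tz":0,"rx":0,"ry":0,"rz":0},
  {"tx":0,"ty":0,"tz":0,"rx":0,"ry":0,"rz":0},
  {"tx":0,"ty":0,"tz":0,"rx":0,"ry":0,"rz":0},
  {"tx":0,"ty":0,"tz":0,"rx":0,"ry":0,"rz":0},
  {"tx":0,"ty":0,"tz":0,"rx":0,"ry":0,"rz":0},
], gripper=1)

```text
time: 6.55
tool_pos: [540.6, -136.1, 172.8]
tcp_rot: [-3.139, 0.0, 1.203]
contact_force: [-4.9, 1.5, 3.4]
grip_width: 54.7
finger_force: 30.0
```

Gripped: 54.7 mm opening and 30 N. Now I'll wind the first part.

>>> carry_out([
  {"tx":0,"ty":0,"tz":0,"rx":0,"ry":0,"rz":-0.06},
  {"tx":0,"ty":0,"tz":0,"rx":0,"ry":0,"rz":-0.1},
  {"tx":0,"ty":0,"tz":0,"rx":0,"ry":0,"rz":-0.14},
  {"tx":0,"ty":0,"tz":0,"rx":0,"ry":0,"rz":-0.14},
  {"tx":0,"ty":0,"tz":0,"rx":0,"ry":0,"rz":-0.14},
  {"tx":0,"ty":0,"tz":0,"rx":0,"ry":0,"rz":-0.14},
  {"tx":0,"ty":0,"tz":0,"rx":0,"ry":0,"rz":-0.14},
  {"tx":0,"ty":0,"tz":0,"rx":0,"ry":0,"rz":-0.14},
  {"tx":0,"ty":0,"tz":0,"rx":0,"ry":0,"rz":-0.14},
  {"tx":0,"ty":0,"tz":0,"rx":0,"ry":0,"rz":-0.1},
  {"tx":0,"ty":0,"tz":0,"rx":0,"ry":0,"rz":-0.06},
  {"tx":0,"ty":0,"tz":0,"rx":0,"ry":0,"rz":0},
])

```text
time: 7.75
tool_pos: [541.0, -136.8, 172.8]
tcp_rot: [3.141, 0.002, -0.098]
contact_force: [-4.2, -1.9, 1.5]
grip_width: 54.1
finger_force: 30.0
```

```bash
python3 - <<'E'
from h import *
o=bot.get_obs();print(o["tool_pos"],o["tcp_rot"],o["joint_positions"],o["contact_force"],o["moment"],o["grip_width"])
P=[bot.capture(n)[:,:,::-1] for n in("wrist","top")]
for n,p in zip("wt",P):cv2.imwrite(f"pics/{n}4.png",p)
cv2.imwrite("pics/c4.png",np.vstack([cv2.resize(P[0],(480,300)),cv2.resize(P[1][140:260,220:412],(480,300))]))
E
```

```text
[ 541.03579936 -136.82669488  172.77906077] [ 3.14130108e+00  1.70843090e-03 -9.81038825e-02] [-3.84549078e-01  4.18803063e-01  1.46058018e+00 -7.99807244e-04
  1.26376594e+00  1.28459320e+00] [-4.15165521 -1.86153724  1.49946876] [ 0.0676474   0.71543541 -0.24955796] 54.06534436237011
```

View pics/c4.png

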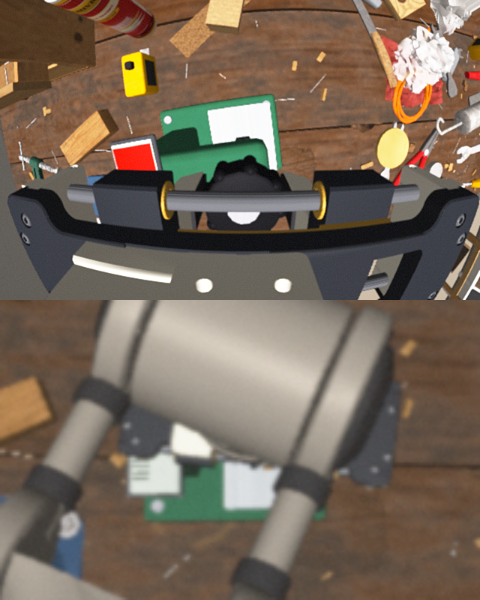

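The fingers still hold at 54 mm and the hand has turned 1.30 rad, but the gripper now hides the pointer. About 1.15 rad remains by my measurement. I'll wind that, let go, rise and check the pointer.

>>> carry_out([
  {"tx":0,"ty":0,"tz":0,"rx":0,"ry":0,"rz":-0.06},
  {"tx":0,"ty":0,"tz":0,"rx":0,"ry":0,"rz":-0.1},
  {"tx":0,"ty":0,"tz":0,"rx":0,"ry":0,"rz":-0.13},
  {"tx":0,"ty":0,"tz":0,"rx":0,"ry":0,"rz":-0.14},
  {"tx":0,"ty":0,"tz":0,"rx":0,"ry":0,"rz":-0.14},
  {"tx":0,"ty":0,"tz":0,"rx":0,"ry":0,"rz":-0.14},
  {"tx":0,"ty":0,"tz":0,"rx":0,"ry":0,"rz":-0.14},
  {"tx":0,"ty":0,"tz":0,"rx":0,"ry":0,"rz":-0.14},
  {"tx":0,"ty":0,"tz":0,"rx":0,"ry":0,"rz":-0.1},
  {"tx":0,"ty":0,"tz":0,"rx":0,"ry":0,"rz":-0.06},
  {"tx":0,"ty":0,"tz":0,"rx":0,"ry":0,"rz":0},
  {"tx":0,"ty":0,"tz":0,"rx":0,"ry":0,"rz":0},
])

```text
time: 9.05
tool_pos: [540.6, -137.4, 172.8]
tcp_rot: [3.139, -0.0, -1.246]
contact_force: [-8.6, -3.2, 2.1]
grip_width: 54.4
finger_force: 30.0
```

Turned 2.45 rad in all. Now I'll release and rise.

>>> carry_out([
  {"tx":0,"ty":0,"tz":0,"rx":0,"ry":0,"rz":0},
  {"tx":0,"ty":0,"tz":0,"rx":0,"ry":0,"rz":0},
  {"tx":0,"ty":0,"tz":0,"rx":0,"ry":0,"rz":0},
  {"tx":0,"ty":0,"tz":0,"rx":0,"ry":0,"rz":0},
  {"tx":0,"ty":0,"tz":0,"rx":0,"ry":0,"rz":0},
  {"tx":0,"ty":0,"tz":0,"rx":0,"ry":0,"rz":0},
  {"tx":0,"ty":0,"tz":0,"rx":0,"ry":0,"rz":0},
], gripper=0)

```text
time: 9.75
tool_pos: [541.9, -136.6, 172.9]
tcp_rot: [-3.142, -0.0, -1.247]
contact_force: [-0.9, -0.1, 0.3]
grip_width: 91.8
finger_force: 0.0
```

>>> carry_out([
  {"tx":0,"ty":0,"tz":15,"rx":0,"ry":0,"rz":0},
  {"tx":0,"ty":0,"tz":25,"rx":0,"ry":0,"rz":0},
  {"tx":0,"ty":0,"tz":35,"rx":0,"ry":0,"rz":0},
  {"tx":0,"ty":0,"tz":40,"rx":0,"ry":0,"rz":0.1},
  {"tx":-15,"ty":-15,"tz":10,"rx":0,"ry":0,"rz":0.13},
  {"tx":-30,"ty":-28,"tz":0,"rx":0,"ry":0,"rz":0.13},
  {"tx":-34,"ty":-32,"tz":0,"rx":0,"ry":0,"rz":0.13},
  {"tx":-34,"ty":-32,"tz":0,"rx":0,"ry":0,"rz":0.13},
  {"tx":-34,"ty":-32,"tz":0,"rx":0,"ry":0,"rz":0.13},
  {"tx":-34,"ty":-32,"tz":0,"rx":0,"ry":0,"rz":0.13},
  {"tx":-20,"ty":-20,"tz":0,"rx":0,"ry":0,"rz":0.1},
  {"tx":0,"ty":0,"tz":0,"rx":0,"ry":0,"rz":0},
])

```text
time: 10.95
tool_pos: [341.5, -327.4, 297.9]
tcp_rot: [3.141, 0.0, -0.28]
contact_force: [0.0, -0.5, -0.1]
grip_width: 91.6
finger_force: 0.0
```

```bash
python3 - <<'E'
from h import *
print(bot.get_obs()["tool_pos"])
P=[bot.capture(n)[:,:,::-1] for n in("top","scene")]
cv2.imwrite("pics/c5.png",np.hstack([cv2.resize(x,None,fx=4,fy=4,interpolation=cv2.INTER_CUBIC) for x in(P[0][165:240,262:362],P[1][165:240,245:345])]))
E
```

```text
[ 341.49477827 -327.3574927   297.91871909]
```

View pics/c5.png

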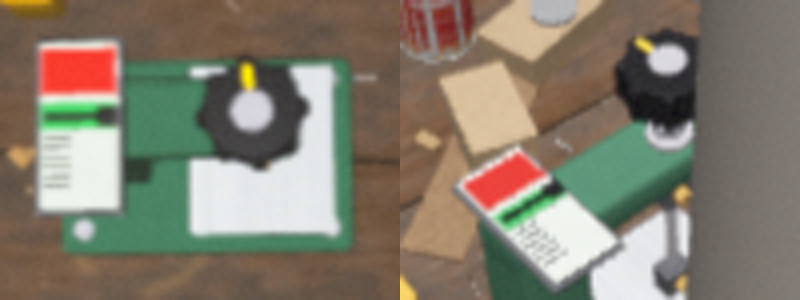

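The pointer lies in the middle of the green band: crop row 116, with the band spanning rows 101–129. The scene view agrees, and the wheel is free. Handing in.

```bash
python3 -c "
from plant import bot
print(bot.close_job())"
```

```text
the job is handed in; nothing more can be done
None
```

The wheel was wound about 2.45 rad clockwise without slipping, the pointer stands in the middle of the green band, and the wheel was released and the job handed in at about 11 s. The fingers really end about 38 mm behind the reported TCP, so I lowered the grasp by that much after a first closing that missed above the wheel.

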